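# Clip a slide carrier into the specimen stage

### The job

Load the slide carrier into the specimen stage: with one fingertip press the red spring thumb bar down and keep it held down while the other fingertip pushes the white carrier by its blue bar along the channel, under the lifted clip, until it is fully home against the end stop; only then let the thumb bar up, so that the clip closes on the carrier, and move clear. Only push the carrier, never lift it, and leave the other things on the desk where they stand.

Things in the scene. Friction and masses are not known exactly. Their poses are not given: they have to be found in the camera images.
- stage: Dark metal specimen stage fixed to the desk, base plate 193 x 120 x 10 mm. Origin on its underside below the carrier's home place; plate spans x -138 to +55, y -39 to +81 mm. z up, +x the push direction (away from the robot, within 20 degrees), +y its left. Plate top, 10 mm up, is the channel floor. Hinge rod of the clip along x at y +36, 14.5 mm up; its blocks reach 20 mm up.
- home (a point): On the channel floor, where the carrier's origin lies when fully home; axes as the stage's. Face of the 14 mm high end stop 40 mm ahead (+x). Two guide rails 6 mm high, inner faces at y -26.5 and +26.5 mm, x from -130 to +40 mm.
- carrier: White flat slide carrier, loose plate 80 (x) x 50 (y) x 5 mm, about 90 g, flat in the channel (1.5 mm play a side), 30 to 58 mm short of home. Origin: centre of its underside; x towards the end stop. Blue push bar, 7 mm thick, full width, along its rear edge: rear face at x -40 mm, top 18 mm above the underside. The closed clip blocks it 22 mm short of home.
- clip (a joint): Angle (rad) of the spring clip, a see-saw hinged along the stage's x. 0: released, jaw down, channel blocked. Pressing the red thumb bar down raises it to the stop at 0.34 and lifts the jaw 22 mm per rad; the carrier passes beneath freely from about 0.22. Springs back when let go; closed on the carrier it reads about 0.17. About 3 N at mid-bar to start, 8 N at full press.
- jaw (a point): Centre of the underside of the clip's steel jaw, 17 (x) x 8 (y) mm, reaching over the channel's left half. Released it is 1.5 mm above the channel floor at stage x +26.5, y +14 mm; fully open about 9 mm.
- thumb_bar (a point): Middle of the top of the red ribbed thumb bar, 110 mm long (stage x -130 to -20), 36 mm wide (stage y +42 to +78); this point at x -75, y +60 mm moves with the clip. Released, the bar slopes up to its outer +y edge, this point about 24 mm above the desk; fully pressed it is level, 16 mm above the desk (top of carrier's blue bar: 28 mm). A fingertip can slide along it in x.
- vial_1: Vial with white cap, 22 mm across, 58 mm tall, loose; origin at the centre of its underside. Bystander to the right of the stage.
- vial_2: Vial with red cap, 22 mm across, 58 mm tall, loose; origin at the centre of its underside. Bystander to the right of the stage.
- vial_3: Vial with black cap, 22 mm across, 58 mm tall, loose; origin at the centre of its underside. Bystander to the right of the stage.
- beaker_pink: Beaker with pink content, 52 mm across, 64 mm tall, loose; origin under its centre. Bystander.
- tape_roll: Roll of masking tape lying flat, 85 mm across, 19 mm high, loose; origin under its centre. Bystander to the left of the stage.
Not all that is in view belongs to the job. Leave any purple look-alike of the carrier alone.

How it is judged (in metres and radians):
On the way, in this order (a step that is already met when the one before it is completed fails the run):
1. the thumb bar is held down (clip above 0.22 rad) while the carrier is still outside the clip (value of joint clip above 0.22 rad and x of carrier in the frame of home below -0.018 m), for 0.2 s.
2. the carrier has come home against the end stop (within 4 mm) with the clip still held open (value of joint clip above 0.21 rad and x of carrier in the frame of home above -0.004 m), for 0.1 s.
At the end, for the whole second after the job is handed in: The carrier lies flat and at rest in the channel, within 4 mm of home against the end stop and straight, with the clip let go and closed on it (clip angle 0.12 to 0.22 rad) (x of carrier in the frame of home between -0.004 and 0.003 m and y of carrier in the frame of home between -0.004 and 0.004 m and z of carrier in the frame of home below 0.002 m and angle between carrier's own z axis and vertical below 0.05 rad and angle between the x axis of carrier and the x axis of stage, either way round below 0.07 rad and value of joint clip between 0.12 and 0.22 rad and linear speed of carrier below 0.01 m/s); the robot touches nothing.
It fails at once if the carrier was lifted (8 mm off the channel floor) or tipped (0.2 rad) instead of pushed (z of carrier in the frame of home above 0.008 m or angle between carrier's own z axis and vertical above 0.2 rad).
It fails at once if the clip was let down on the carrier when that was partly in, not yet home (value of joint clip below 0.185 rad and x of carrier in the frame of home between -0.019 and -0.006 m).
It fails at once if a bystander (vial, beaker or tape roll) was moved more than 20 mm (distance of any of vial_1, vial_2, vial_3, beaker_pink, tape_roll from where it was at the start of the episode above 0.02 m).
It also fails if it takes over 45 s, if anything falls off the work surface, if the arm or the gripper's body presses on something with over 40 N, if the wrist force passes 120 N, or if a joint passes its speed limit or range.

### The arm

A 6-joint arm with a two-finger parallel gripper is mounted at the origin on a cart in front of the work surface, level with it; the furniture and walls round the work are solid. World frame = base frame: x ahead of the robot, y to its left, z up, the work surface at z = 0. Lengths are in m, angles in degrees, forces in N, time in s.
With the tool pointing down it reaches from about 0.375 to 0.9 m from the base axis. Payload 3.1 kg.
Tool frame: the origin (TCP) lies on the centre line of the jaws, within the pads' length; the fingertips stand 14 mm ahead of it and the grasp point (between the pads) lies 5 mm behind it (bot.tips_ahead is the distance from the TCP to the fingertips, in m); z points along the fingers, y is the line along which they close (so a half turn about z gives the same grasp; the last joint's range is limited). The gripper opens to 87 mm and grips with 3 to 60 N. Pads are 19 mm wide; open, the fingers measure 117 mm over their backs; the gripper's body (75 mm by 190 mm) begins 51 mm behind the grasp point.
Start: joints at [-82.191, 30.224, 82.088, -0, 67.689, -10.227], TCP at [0.194, -0.594, 0.237] pointing down, gripper open.
Joint ranges: [-176.69, 176.69], [-43.24, 126.21], [12.49, 139.97], [-82, 262], [0, 151.66], [-163.58, 163.58]. Speed limits (degrees/s): [159.86, 159.86, 180, 180, 180, 180].

### API

Orientations are given as a 3x3 rotation matrix whose columns are the frame's x, y, z axes.
In Python, from rig import bot gives the robot as it stands.
- The arm moves only by the tool play_rows, never from a script. Its argument "moves" is a list that holds one entry, the list of rows, each a list of 6 numbers: the shift along the tool's x, y, z in mm, then the turn, a rotation vector about the tool's x, y, z in rad. A call has 1 to 5 rows; each row shifts and turns the commanded pose from where the row before left it, along the tool's axes as they then stand; what a row does not reach is not made up. A row lasts 1/10 s, in which the tool goes at most 50 mm and 8.59 degrees, less where a joint would pass 70% of its speed; a pose out of reach is approached as far as the arm can. A call with a gripper value outside its range is refused whole. "fingers" is the opening, from -1 (shut) to 1 (fully open), set as the call begins (left out, the last holds). The fingers move at their own pace and stop on an object; the grip force is fixed at half the most. Time passes only in rows, so rows that do not move let the fingers close. It gives the time, the measured TCP pose, the force, the opening and the grip force at its end, in the units of the state.
- bot.read_state(): the state, without advancing time (a new reading comes with each control period).
- bot.capture(name): name is "scene" or "top"; returns a dict with "image" (480x640x3 uint8, blue, green, red), "fx", "fy", "cx", "cy" (pixels), "R" (3x3) and "t" (3): a world point X has camera coordinates R X + t. Camera axes: x right, y down, z forward; pixel columns grow to the right and rows downward; lengths in m; the calibration is good to about 2 mm. A picture is of the moment at which its call begins. There is no depth.
- bot.hand_in(): hands the job in; it is judged then, once.
Trained networks look in a picture, given as the dict that the camera call returned (one of the last four; its "shot" number tells which), for a name from the list of things; names that differ only in an ending like _2 or _b are one class to them, and where a whole thing is asked for, a point or a joint stands for the part that bears it (a point fixed in the world has none). Each returns a list of dicts, best first, with "confidence" (0 to 1); they miss things now and then, are a little off and sometimes report something else, mostly with a low value. They report only what shows in the picture. A call takes as long as a camera call. They do not tell look-alikes from the thing itself.
- bot.search_frame(picture, query): "centre" ([column, row] in pixels, amid what is visible of it).
- bot.silhouettes(picture, query): "pixels" (480x640 bool, what is visible of it) and "centre" ([column, row] in pixels, amid what is visible of it).
- bot.pinpoint(picture, query): "centre" ([column, row] in pixels: a listed point, or the origin of a listed thing).
The state is a dict: "time_s": time; "joint_positions": joint angles; "qvel": joint speeds; "tau": joint torques, N m; "position": TCP position; "tcp_rot": TCP orientation; "force": force on the tool from outside, world axes, zero at the start; "moment": the same for the moment, N m; "opening": opening from 0.0 (shut) to 1.0 (fully open); "grasp_force": force on a finger pad.
Only numpy, scipy, OpenCV 4.12 (cv2) and the standard library are available. Lean on these libraries where they do the work, as an engineer would, in place of code of your own. Each camera call takes 0.05 s, during which the arm holds its last target. There are 200 camera calls.

## Working session

There is one attempt and no reset: what is moved stays moved. The work goes in short steps, Python scripts to look and compute and a tool call to move; the robot and the scene stay as the last step left them, time stands still between calls to the robot, and variables do not carry over. Pictures are saved under pics/ and viewed, at most 10 in all, crops included, and the job is handed in when it is done.

Besides the shell and the picture viewer there is one more tool, called after "Request:" as name(argument=value, ...) on one line, values as JSON. play_rows: Moves the arm, as the interface text tells. Its arguments: {"type":"object","properties":{"moves":{"type":"array","items":{"type":"array","items":{"type":"array","items":{"type":"number"}}}},"fingers":{"type":"number"}},"required":["moves"]}

```bash
mkdir -p pics; python3 - <<'E'
from rig import bot
import cv2,numpy as np
for n in("scene","top"):
    p=bot.capture(n); cv2.imwrite(f"pics/{n}0.png",p["image"])
    print(n,"campos",(-p["R"].T@p["t"]).round(3))
    for q in("stage","home","carrier","jaw","thumb_bar","vial_1","beaker_pink","tape_roll"):
        try: print(q,[(np.round(d["centre"],1).tolist(),round(d["confidence"],2)) for d in bot.pinpoint(p,q)])
        except Exception as e: print(q,e)
s=bot.read_state();print(s["time_s"],s["position"],s["tcp_rot"],s["opening"])
E
```

```text
scene campos [0.11  0.699 0.655]
stage [([277.6, 289.0], 0.96)]
home [([275.7, 285.9], 0.65)]
carrier [([301.4, 290.7], 0.88), ([394.6, 321.2], 0.88)]
jaw [([257.5, 288.4], 0.97)]
thumb_bar [([303.4, 308.0], 0.67), ([312.9, 257.0], 0.39)]
vial_1 [([343.8, 269.8], 0.74), ([289.4, 251.3], 0.69), ([309.4, 257.3], 0.59)]
beaker_pink [([363.8, 188.1], 0.66)]
tape_roll [([236.9, 375.4], 0.58)]
top campos [ 0.328 -0.101  1.163]
stage [([263.2, 218.8], 0.86)]
home [([267.9, 215.2], 0.88)]
carrier [([267.8, 238.5], 0.97), ([273.3, 333.7], 0.81)]
jaw [([259.9, 201.3], 0.56)]
thumb_bar [([239.5, 252.0], 0.98)]
vial_1 [([322.0, 197.7], 0.72), ([323.1, 258.3], 0.63), ([324.5, 224.4], 0.52)]
beaker_pink [([473.5, 217.5], 0.79), ([322.4, 223.7], 0.38)]
tape_roll [([164.2, 243.9], 0.76)]
0.9 [ 0.19354023 -0.59427503  0.2365675 ] [[ 9.50858702e-01  3.09625143e-01  1.15464098e-05]
 [ 3.09625143e-01 -9.50858699e-01 -7.25933753e-05]
 [-1.14977300e-05  7.26011014e-05 -9.99999997e-01]] 1.003282745883562
```

View pics/top0.png

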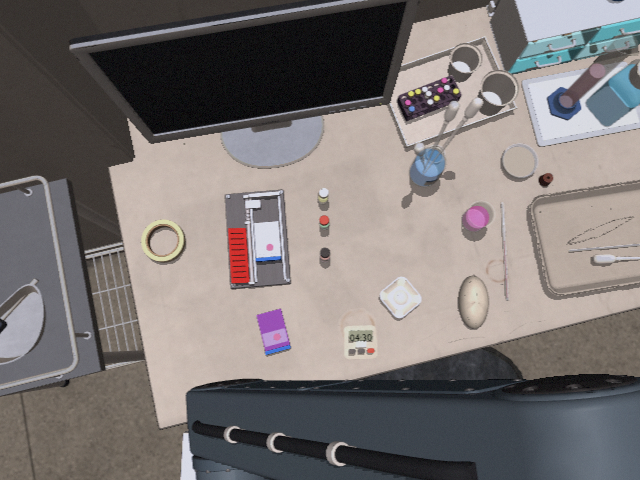

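View pics/scene0.png

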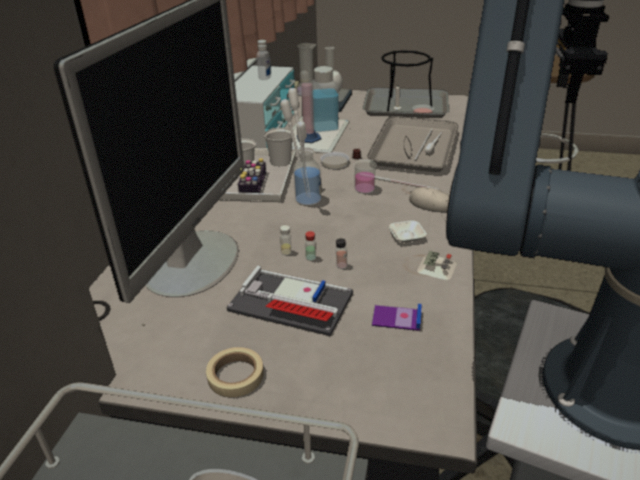

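```bash
cat > h.py <<'E'
from rig import bot
import cv2,numpy as np
from scipy.optimize import least_squares
def proj(p,X):
    c=np.atleast_2d(X)@p["R"].T+p["t"]; return np.c_[p["fx"]*c[:,0]/c[:,2]+p["cx"],p["fy"]*c[:,1]/c[:,2]+p["cy"]]
def W(s,X):
    X=np.atleast_2d(X).astype(float); c,n=np.cos(s[2]),np.sin(s[2])
    return np.c_[s[0]+c*X[:,0]-n*X[:,1],s[1]+n*X[:,0]+c*X[:,1],X[:,2]]
def ray(p,u,z):
    d=p["R"].T@[(u[0]-p["cx"])/p["fx"],(u[1]-p["cy"])/p["fy"],1]; o=-p["R"].T@p["t"]; return o+d*(z-o[2])/d[2]
E
python3 - <<'E'
from h import *
P={n:bot.capture(n) for n in("top","scene")}
K={"stage":(0,0,0),"home":(0,0,.01),"jaw":(.0265,.014,.0115),"thumb_bar":(-.075,.06,.024)}
obs=[];cor={}
for n,p in P.items():
    for q,X in K.items():
        d=bot.pinpoint(p,q)
        if d: obs.append((p,X,d[0]["centre"],n+q))
    m=bot.silhouettes(p,"stage")
    mm=m[0]["pixels"].astype(np.uint8); cv2.imwrite(f"pics/m_{n}.png",mm*255)
    if n=="top":
        b=cv2.boxPoints(cv2.minAreaRect(cv2.findNonZero(mm))); print("rect",b.round(1).tolist())
        print("corners@.01",[ray(p,u,.01).round(4).tolist() for u in b])
f=lambda s:np.concatenate([(proj(p,W(s,X))[0]-u) for p,X,u,_ in obs])
r=least_squares(f,[.5,.0,0],loss="soft_l1")
print(r.x); [print(o[3],v.round(1)) for o,v in zip(obs,f(r.x).reshape(-1,2))]
for n,p in P.items():
    print(n,[(c["centre"],ray(p,c["centre"],.01).round(4).tolist()) for c in bot.pinpoint(p,"carrier")])
    print("vials",[ray(p,c["centre"],0).round(3).tolist() for c in bot.pinpoint(p,"vial_1")])
    im=p["image"].copy()
    for X0,c in(((-.138,-.039),(0,255,0)),):
        poly=W(r.x,[(-.138,-.039,.01),(.055,-.039,.01),(.055,.081,.01),(-.138,.081,.01)]); cv2.polylines(im,[(proj(p,poly)*16).astype(np.int32)],True,c,1,cv2.LINE_AA,4)
    poly=W(r.x,[(-.13,.042,.02),(-.02,.042,.02),(-.02,.078,.028),(-.13,.078,.028)]); cv2.polylines(im,[(proj(p,poly)*16).astype(np.int32)],True,(255,255,0),1,cv2.LINE_AA,4)
    x,y=(190,170) if n=="top" else (210,240)
    P[n+"c"]=cv2.resize(im[y:y+130,x:x+160],None,fx=5,fy=4.6,interpolation=cv2.INTER_CUBIC) if 0 else cv2.resize(im[y:y+130,x:x+160],(720,585),interpolation=cv2.INTER_CUBIC)
    cv2.imwrite(f"pics/{n}_fit.png",P[n+"c"])
E
```

```text
rect [[222.8000030517578, 193.6999969482422], [282.79998779296875, 189.10000610351562], [290.1000061035156, 283.8999938964844], [230.10000610351562, 288.5]]
corners@.01 [[0.6208, 0.1009, 0.01], [0.6327, -0.0206, 0.01], [0.4399, -0.0406, 0.01], [0.4286, 0.0775, 0.01]]
[0.57382221 0.01079431 0.11663074]
topstage [ 3.5 -1.4]
tophome [-1.5  2.4]
topjaw [-1.4  3.7]
topthumb_bar [0.5 1.4]
scenehome [-2.7 -1.3]
scenejaw [ 0.6 -1.7]
scenethumb_bar [-3.   0.1]
top [([266.7, 242.3], [0.5224, 0.0084, 0.01]), ([273.2, 328.9], [0.3514, -0.0101, 0.01])]
vials [[0.56, -0.106, 0.0], [0.617, -0.107, 0.0], [0.497, -0.099, 0.0], [0.579, -0.407, 0.0]]Traceback (most recent call last):
  File "<stdin>", line 17, in <module>
RuntimeError: dictionary changed size during iteration
```

View pics/top_fit.png

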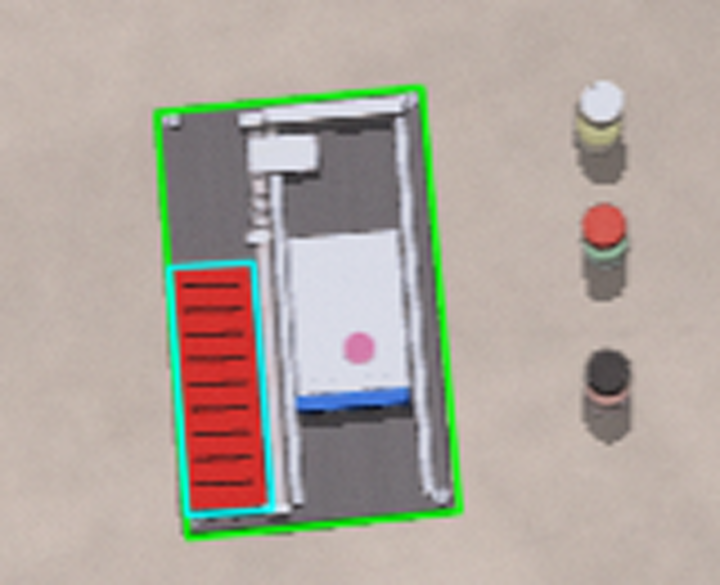

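Request:
play_rows(moves=[[[0,0,0,0,0,0.1035],[0,0,0,0,0,0.1035],[16.6,-29.6,0,0,0,0],[16.6,-29.6,0,0,0,0],[16.6,-29.6,0,0,0,0]]], fingers=0.03)

```text
time_s: 2.1
position: [0.2337, -0.4997, 0.2364]
tcp_rot: [[0.994, 0.107, 0.0], [0.107, -0.994, 0.0], [0.0, -0.0, -1.0]]
force: [0.5, -0.5, -0.2]
opening: 0.632
grasp_force: 0.0
```

Request:
play_rows(moves=[[[20,-35.6,0,0,0,0],[20,-35.6,0,0,0,0],[20,-35.6,0,0,0,0],[20,-35.6,0,0,0,0],[20,-35.6,0,0,0,0]]])

```text
time_s: 2.6
position: [0.3143, -0.3115, 0.2368]
tcp_rot: [[0.994, 0.107, 0.001], [0.107, -0.994, -0.001], [0.001, 0.001, -1.0]]
force: [0.7, -0.2, 0.7]
opening: 0.519
grasp_force: 0.0
```

Request:
play_rows(moves=[[[20,-35.6,0,0,0,0],[20,-35.6,0,0,0,0],[20,-35.6,0,0,0,0],[20,-35.6,0,0,0,0],[20,-35.6,0,0,0,0]]])

```text
time_s: 3.1
position: [0.3946, -0.1238, 0.2369]
tcp_rot: [[0.994, 0.107, 0.001], [0.107, -0.994, -0.001], [0.001, 0.001, -1.0]]
force: [1.1, -0.5, 0.2]
opening: 0.514
grasp_force: 0.0
```

Request:
play_rows(moves=[[[20,-36,0,0,0,0],[20,-35,0,0,0,0],[20,-35,0,0,0,0],[16,-30,0,0,0,0],[0,0,20,0,0,0]]])

```text
time_s: 3.6
position: [0.4584, 0.0212, 0.2185]
tcp_rot: [[0.994, 0.113, 0.008], [0.113, -0.994, -0.0], [0.008, 0.001, -1.0]]
force: [0.3, -0.4, -0.2]
opening: 0.518
grasp_force: 0.0
```

Request:
play_rows(moves=[[[0,0,35,0,0,0],[0,0,35,0,0,0],[0,0,35,0,0,0],[0,0,35,0,0,0],[0,0,0,0,0,0]]])

```text
time_s: 4.1
position: [0.4524, 0.0187, 0.0732]
tcp_rot: [[0.994, 0.107, -0.009], [0.107, -0.994, 0.002], [-0.009, -0.003, -1.0]]
force: [-1.3, 0.7, 0.9]
opening: 0.511
grasp_force: 0.0
```

```bash
python3 - <<'E'
from h import *
s=bot.read_state(); print(s["time_s"],s["position"],s["force"])
S=np.array([.574,.012,.108]); T=s["position"]; d=T[:2]-S[:2]; c,n=np.cos(S[2]),np.sin(S[2]); print("stage xy",c*d[0]+n*d[1],-n*d[0]+c*d[1])
p=bot.capture("top"); im=p["image"]; print("blue rear",ray(p,(268.4,260.7),.01))
a=im[170:300,190:350]; q=bot.capture("scene")["image"][230:350,220:380]
cv2.imwrite("pics/v3.png",np.hstack([cv2.resize(a,(390,317)),cv2.resize(q,(400,317))]))
E
```

```text
4.1 [0.45238545 0.01867013 0.07324662] [-1.32342372  0.67993394  0.90086627]
stage xy -0.12018701060255499 0.019740124365292707
blue rear [0.48538604 0.00378451 0.01      ]
```

View pics/v3.png

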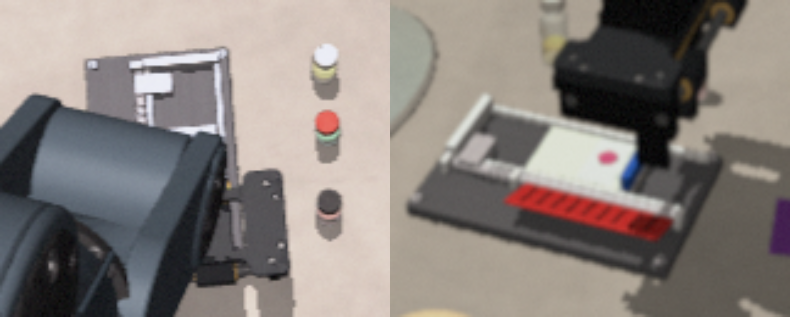

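Request:
play_rows(moves=[[[8,-10.5,0,0,0,0],[0,0,15,0,0,0],[0,0,14,0,0,0],[0,0,0,0,0,0],[0,0,0,0,0,0]]])

```text
time_s: 4.7
position: [0.463, 0.0299, 0.049]
tcp_rot: [[0.994, 0.108, 0.003], [0.108, -0.994, -0.0], [0.003, 0.001, -1.0]]
force: [0.0, -0.1, -0.6]
opening: 0.515
grasp_force: 0.0
```

```bash
cat >> h.py <<'E'
def st():
    s=bot.read_state(); S=np.array([.574,.012,.108]); T=s["position"]; d=T[:2]-S[:2]; c,n=np.cos(S[2]),np.sin(S[2]); print("t",s["time_s"],"stage xy",c*d[0]+n*d[1],-n*d[0]+c*d[1],"tip z",T[2]-.014, s["force"], s["tcp_rot"][:,2])
E
python3 - <<'E'
from h import *
st()
q=bot.capture("scene")["image"][230:350,220:380]
cv2.imwrite("pics/v4.png",cv2.resize(q,(800,600),interpolation=cv2.INTER_CUBIC))
E
```

```text
t 4.7 stage xy -0.10839450265607509 0.029707931536092635 tip z 0.03500528847804488 [ 0.0149465  -0.08723046 -0.55927701] [ 2.99591780e-03 -4.50081428e-04 -9.99995411e-01]
```

View pics/v4.png

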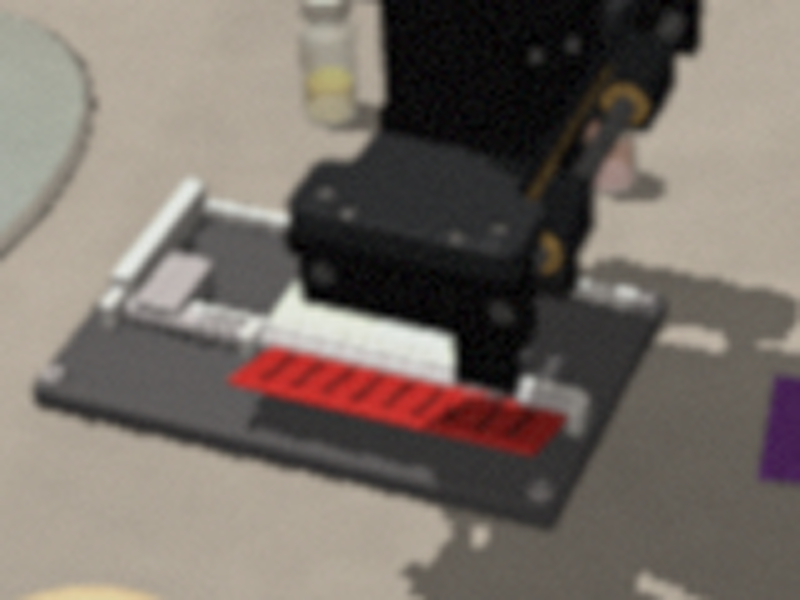

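Request:
play_rows(moves=[[[0,0,6,0,0,0],[0,0,6,0,0,0],[0,0,0,0,0,0],[0,0,0,0,0,0]]])

```text
time_s: 5.15
position: [0.4625, 0.0295, 0.0357]
tcp_rot: [[0.994, 0.107, 0.001], [0.107, -0.994, -0.0], [0.001, 0.0, -1.0]]
force: [0.6, 1.6, 5.0]
opening: 0.514
grasp_force: 2.1
```

Request:
play_rows(moves=[[[0,0,3,0,0,0],[0,0,1.5,0,0,0],[0,0,0,0,0,0],[0,0,0,0,0,0]]])

```text
time_s: 5.55
position: [0.4623, 0.0299, 0.0316]
tcp_rot: [[0.994, 0.107, 0.001], [0.107, -0.994, 0.0], [0.002, -0.0, -1.0]]
force: [1.7, 3.5, 8.1]
opening: 0.513
grasp_force: 3.8
```

```bash
python3 -c "
from h import *
st()"
```

```text
t 5.55 stage xy -0.10906893156481551 0.02986690976754948 tip z 0.017609845428203402 [1.72402675 3.49561735 8.0920845 ] [ 1.49065226e-03  4.92361454e-04 -9.99998768e-01]
```

Request:
play_rows(moves=[[[0,0,1,0,0,0],[0,0,0,0,0,0],[0,0,0,0,0,0]]])

```text
time_s: 5.85
position: [0.4623, 0.03, 0.0308]
tcp_rot: [[0.994, 0.107, 0.002], [0.107, -0.994, 0.001], [0.002, -0.0, -1.0]]
force: [0.6, 4.2, 9.9]
opening: 0.517
grasp_force: 4.5
```

Request:
play_rows(moves=[[[3,0,0,0,0,0],[3,0,0,0,0,0],[3,0,0,0,0,0],[3,0,0,0,0,0],[3,0,0,0,0,0]]])

```text
time_s: 6.35
position: [0.4706, 0.0318, 0.03]
tcp_rot: [[0.994, 0.109, -0.013], [0.109, -0.994, 0.001], [-0.013, -0.003, -1.0]]
force: [-7.9, -1.7, 10.2]
opening: 0.517
grasp_force: 5.3
```

```bash
python3 - <<'E'
from h import *
st()
q=bot.capture("scene")["image"][230:350,220:380]
cv2.imwrite("pics/v5.png",cv2.resize(q,(800,600),interpolation=cv2.INTER_CUBIC))
E
```

```text
t 6.35 stage xy -0.10070963816323185 0.03081787191381772 tip z 0.016029613648028185 [-7.88550686 -1.66669515 10.20484472] [-0.0131055   0.00135302 -0.9999132 ]
```

View pics/v5.png

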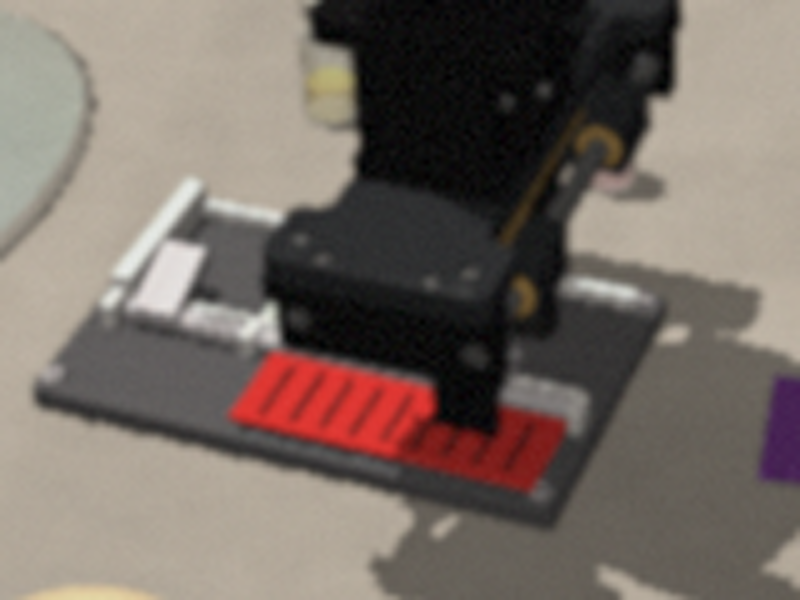

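Request:
play_rows(moves=[[[4,0,0,0,0,0],[4,0,0,0,0,0],[4,0,0,0,0,0],[4,0,0,0,0,0],[0,0,0,0,0,0]]])

```text
time_s: 6.9
position: [0.4869, 0.0335, 0.03]
tcp_rot: [[0.994, 0.109, -0.012], [0.109, -0.994, 0.001], [-0.012, -0.003, -1.0]]
force: [-6.6, 0.2, 10.4]
opening: 0.512
grasp_force: 5.4
```

```bash
python3 -c "
from h import *
st()"
```

```text
t 6.9 stage xy -0.08427484733560386 0.03080325290202783 tip z 0.0160414910499427 [-6.61755954  0.22453382 10.40657263] [-0.01234309  0.00128163 -0.999923  ]
```

Request:
play_rows(moves=[[[4,0,0,0,0,0],[4,0,0,0,0,0],[4,0,0,0,0,0],[4,0,0,0,0,0],[4,0,0,0,0,0]]])

```text
time_s: 7.4
position: [0.5051, 0.0356, 0.03]
tcp_rot: [[0.994, 0.11, -0.016], [0.11, -0.994, 0.001], [-0.016, -0.003, -1.0]]
force: [-9.9, -1.2, 13.9]
opening: 0.513
grasp_force: 6.8
```

Request:
play_rows(moves=[[[3,0,0,0,0,0],[3,0,0,0,0,0],[3,0,0,0,0,0],[0,0,0,0,0,0],[0,0,0,0,0,0]]])

```text
time_s: 7.9
position: [0.5147, 0.0366, 0.0301]
tcp_rot: [[0.994, 0.11, -0.014], [0.11, -0.994, 0.001], [-0.014, -0.003, -1.0]]
force: [-8.3, -1.5, 12.4]
opening: 0.514
grasp_force: 6.3
```

```bash
python3 - <<'E'
from h import *
st()
q=bot.capture("scene")["image"][230:350,220:380]
cv2.imwrite("pics/v6.png",cv2.resize(q,(800,600),interpolation=cv2.INTER_CUBIC))
E
```

```text
t 7.9 stage xy -0.05626929878575061 0.03081385717975549 tip z 0.016092832039284834 [-8.3379597  -1.46182355 12.37142399] [-0.01418912  0.00109041 -0.99989873]
```

View pics/v6.png

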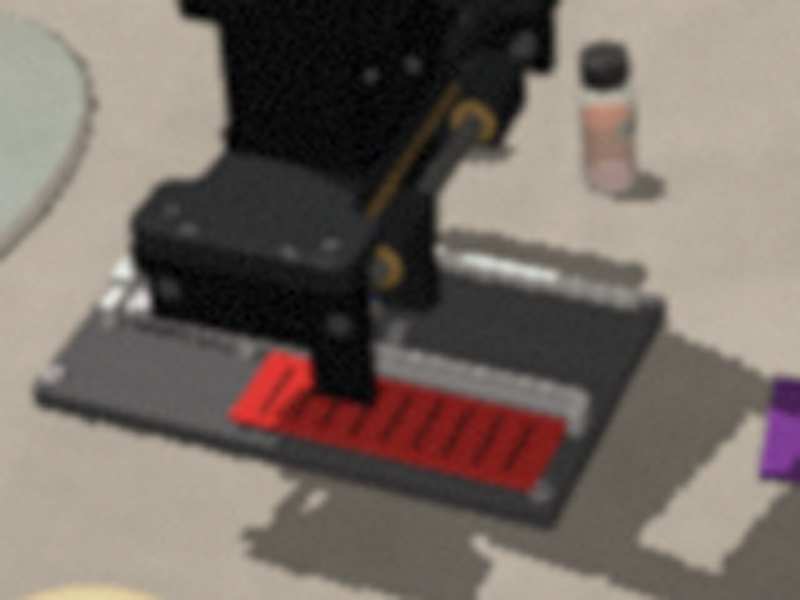

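Finger still holds the bar down and pushes the blue bar (about 375,300 in the crop); about 7 mm remain to the stop.

Request:
play_rows(moves=[[[2,0,0,0,0,0],[2,0,0,0,0,0],[1,0,0,0,0,0],[0,0,0,0,0,0],[0,0,0,0,0,0]]])

```text
time_s: 8.45
position: [0.5181, 0.037, 0.0301]
tcp_rot: [[0.994, 0.11, -0.017], [0.11, -0.994, 0.001], [-0.017, -0.003, -1.0]]
force: [-9.6, -2.0, 14.8]
opening: 0.517
grasp_force: 7.7
```

Request:
play_rows(moves=[[[1,0,0,0,0,0],[1,0,0,0,0,0],[1,0,0,0,0,0],[0,0,0,0,0,0],[0,0,0,0,0,0]]])

```text
time_s: 8.95
position: [0.5184, 0.0371, 0.03]
tcp_rot: [[0.994, 0.11, -0.023], [0.11, -0.994, 0.001], [-0.023, -0.003, -1.0]]
force: [-15.1, -4.8, 18.3]
opening: 0.516
grasp_force: 9.8
```

```bash
python3 -c "
from h import *
st()"
```

```text
t 8.95 stage xy -0.05261781599306359 0.030916758698754612 tip z 0.01603987147787004 [-15.07657526  -4.76366056  18.25443459] [-2.34349523e-02  8.97038088e-04 -9.99724961e-01]
```

Request:
play_rows(moves=[[[1.5,0,-0.5,0,0,0],[1.5,0,0,0,0,0],[0,0,0,0,0,0],[0,0,0,0,0,0]]])

```text
time_s: 9.35
position: [0.5187, 0.0373, 0.0301]
tcp_rot: [[0.994, 0.109, -0.029], [0.109, -0.994, 0.001], [-0.029, -0.004, -1.0]]
force: [-17.0, -6.8, 18.7]
opening: 0.518
grasp_force: 12.5
```

```bash
python3 - <<'E'
from h import *
st()
a=bot.capture("top")["image"][170:300,190:350]; q=bot.capture("scene")["image"][240:320,220:327]
cv2.imwrite("pics/v7.png",np.hstack([cv2.resize(a,(390,317)),cv2.resize(q,(400,317))]))
E
```

```text
t 9.35 stage xy -0.05227775041619893 0.03114674345438177 tip z 0.016108998685179163 [-17.03374732  -6.79442184  18.7075981 ] [-0.02923671  0.00126864 -0.99957171]
```

View pics/v7.png

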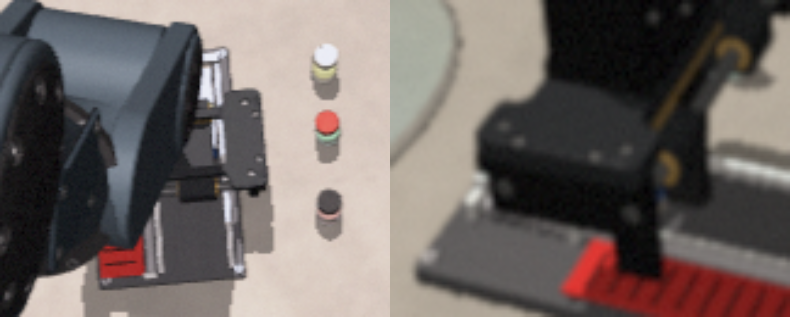

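```bash
python3 - <<'E'
from h import *
S=np.array([.574,.012,.108]);c,n=np.cos(S[2]),np.sin(S[2])
for name,(x0,x1,y0,y1) in {"top":(255,300,185,260),"scene":(220,330,240,300)}.items():
    p=bot.capture(name); im=p["image"].astype(int); sub=im[y0:y1,x0:x1]
    m=(sub[...,0]-sub[...,2]>45)&(sub[...,0]-sub[...,1]>25)
    ys,xs=np.nonzero(m)
    for x,y in list(zip(xs+x0,ys+y0))[:25]:
        out=[]
        for z in(.01,.028):
            d=ray(p,(x,y),z)[:2]-S[:2]; out.append((round(1e3*(c*d[0]+n*d[1]),1),round(1e3*(-n*d[0]+c*d[1]),1)))
        print(name,x,y,im[y,x].tolist(),out)
p=bot.capture("top")
E
python3 - <<'E'
from h import *
S=np.array([.574,.012,.108]);c,n=np.cos(S[2]),np.sin(S[2])
p=bot.capture("top"); im=p["image"]
for X in range(-60,50,4):   # sample along channel line y=-22mm at z=.015 
    r=[]
    for y in(-.020,-.016):
        u=proj(p,W(S,[(X/1e3,y,.028 if X<-30 else .015)]))[0]; r.append((u.round(1).tolist(),im[int(round(u[1])),int(round(u[0]))].tolist()))
    print(X,r)
for name,(x0,x1,y0,y1) in {"top":(255,300,185,260),"scene":(250,340,240,310)}.items():
    p=bot.capture(name); im=p["image"].astype(int); sub=im[y0:y1,x0:x1]
    ys,xs=np.nonzero(sub[...,0]-sub[...,2]>22)
    for x,y in list(zip(xs+x0,ys+y0))[:20]:
        out=[]
        for z in(.01,.028):
            d=ray(p,(x,y),z)[:2]-S[:2]; out.append((round(1e3*(c*d[0]+n*d[1]),1),round(1e3*(-n*d[0]+c*d[1]),1)))
        print(name,x,y,im[y,x].tolist(),out)
E
```

```text
-60 [([277.3, 244.0], [35, 33, 34]), ([275.3, 244.1], [40, 38, 38])]
-56 [([277.2, 242.0], [24, 25, 25]), ([275.2, 242.1], [19, 15, 17])]
-52 [([277.0, 240.0], [43, 38, 41]), ([275.0, 240.1], [45, 42, 43])]
-48 [([276.9, 238.0], [38, 34, 36]), ([274.9, 238.2], [40, 38, 39])]
-44 [([276.7, 236.0], [65, 61, 63]), ([274.7, 236.2], [87, 85, 86])]
-40 [([276.6, 234.0], [63, 59, 59]), ([274.5, 234.2], [85, 81, 83])]
-36 [([276.4, 232.0], [85, 82, 86]), ([274.4, 232.2], [87, 83, 85])]
-32 [([276.3, 230.0], [72, 68, 69]), ([274.2, 230.2], [87, 85, 87])]
-28 [([276.6, 229.3], [167, 154, 151]), ([274.6, 229.5], [85, 83, 86])]
-24 [([276.4, 227.4], [67, 64, 65]), ([274.4, 227.5], [87, 83, 86])]
-20 [([276.3, 225.4], [61, 59, 60]), ([274.3, 225.6], [89, 84, 87])]
-16 [([276.1, 223.4], [91, 88, 88]), ([274.1, 223.6], [85, 82, 85])]
-12 [([276.0, 221.5], [114, 104, 103]), ([274.0, 221.7], [70, 69, 68])]
-8 [([275.8, 219.6], [74, 74, 78]), ([273.8, 219.7], [41, 47, 53])]
-4 [([275.6, 217.6], [22, 24, 28]), ([273.7, 217.8], [14, 13, 16])]
0 [([275.5, 215.7], [88, 82, 85]), ([273.5, 215.8], [85, 81, 
[... 1332 characters left out ...]
.6), np.float64(-20.0)), (np.float64(-38.1), np.float64(-21.0))]
top 278 233 [72, 41, 28] [(np.float64(-34.8), np.float64(-22.0)), (np.float64(-38.2), np.float64(-23.0))]
top 278 234 [56, 37, 28] [(np.float64(-36.8), np.float64(-21.8)), (np.float64(-40.2), np.float64(-22.8))]
scene 292 288 [52, 31, 23] [(np.float64(-34.8), np.float64(-3.6)), (np.float64(-44.6), np.float64(16.9))]
scene 293 288 [44, 28, 20] [(np.float64(-36.5), np.float64(-4.2)), (np.float64(-46.3), np.float64(16.3))]
scene 291 289 [42, 26, 19] [(np.float64(-34.2), np.float64(-0.4)), (np.float64(-44.0), np.float64(20.1))]
scene 292 289 [63, 45, 38] [(np.float64(-35.9), np.float64(-1.0)), (np.float64(-45.7), np.float64(19.5))]
```

Request:
play_rows(moves=[[[-3,0,0,0,0,0],[-3,0,0,0,0,0],[-4,0,0,0,0,0],[-4,0,0,0,0,0],[0,0,0,0,0,0]]])

```text
time_s: 10.25
position: [0.5179, 0.0365, 0.0313]
tcp_rot: [[0.994, 0.106, -0.0], [0.106, -0.994, 0.001], [-0.0, -0.001, -1.0]]
force: [0.3, 4.9, 7.7]
opening: 0.518
grasp_force: 4.2
```

```bash
python3 -c "
from h import *
st()"
```

```text
t 10.25 stage xy -0.05315707488171491 0.030419845978621955 tip z 0.017308169104231247 [0.32462178 4.86376705 7.66085244] [-2.64413091e-04  1.39259211e-03 -9.99998995e-01]
```

Request:
play_rows(moves=[[[-3,0,0,0,0,0],[-3,0,0,0,0,0],[-3,0,0,0,0,0],[-3,0,0,0,0,0],[0,0,0,0,0,0]]])

```text
time_s: 10.75
position: [0.5109, 0.0337, 0.032]
tcp_rot: [[0.994, 0.106, 0.01], [0.106, -0.994, -0.001], [0.01, 0.002, -1.0]]
force: [3.3, 0.9, 7.8]
opening: 0.513
grasp_force: 3.8
```

```bash
python3 -c "
from h import *
st()"
```

```text
t 10.75 stage xy -0.06044321512323121 0.02834215960782848 tip z 0.018007646154438763 [3.2503812  0.89750181 7.84390593] [ 0.00991987 -0.0011486  -0.99995014]
```

Clear of the blue bar by about 7 mm; lift straight up.

Request:
play_rows(moves=[[[0,0,-4,0,0,0],[0,0,-5,0,0,0],[0,0,-10,0,0,0],[0,0,-20,0,0,0],[0,0,-30,0,0,0]]])

```text
time_s: 11.25
position: [0.5044, 0.0346, 0.0991]
tcp_rot: [[0.994, 0.108, -0.006], [0.108, -0.994, 0.001], [-0.005, -0.001, -1.0]]
force: [0.7, 0.6, -0.1]
opening: 0.516
grasp_force: 0.0
```

Request:
play_rows(moves=[[[0,0,-40,0,0,0],[-10,35,-30,0,0,0],[-10,35,0,0,0,0],[-15,35,0,0,0,0],[-15,35,0,0,0,0]]])

```text
time_s: 11.75
position: [0.4707, -0.111, 0.1702]
tcp_rot: [[0.994, 0.109, -0.0], [0.109, -0.994, 0.0], [-0.0, -0.0, -1.0]]
force: [0.8, 0.3, 0.7]
opening: 0.518
grasp_force: 0.0
```

Request:
play_rows(moves=[[[-15,35,0,0,0,0],[-15,35,0,0,0,0],[0,35,0,0,0,0],[0,35,0,0,0,0],[0,0,0,0,0,0]]])

```text
time_s: 12.25
position: [0.4579, -0.2573, 0.1701]
tcp_rot: [[0.995, 0.104, 0.002], [0.104, -0.995, -0.003], [0.002, 0.004, -1.0]]
force: [0.6, -1.4, -0.3]
opening: 0.516
grasp_force: 0.0
```

```bash
python3 - <<'E'
from h import *
st()
a=bot.capture("top")["image"][170:300,190:350]; q=bot.capture("scene")["image"][230:350,220:380]
cv2.imwrite("pics/v8.png",np.hstack([cv2.resize(a,(400,325)),cv2.resize(q,(400,325))]))
E
```

```text
t 12.25 stage xy -0.14445844282423825 -0.2552336507663001 tip z 0.15608343803040692 [ 0.63466749 -1.41086828 -0.33397436] [ 0.0024879  -0.0034725  -0.99999088]
```

View pics/v8.png

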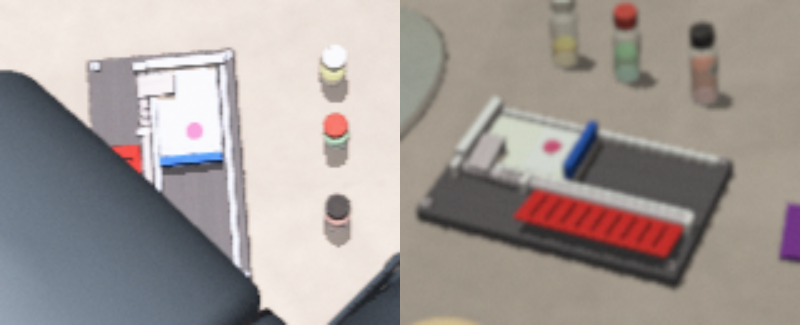

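The carrier sits against the end stop with the clip closed on it. The vials are untouched and the arm is clear.

```bash
python3 -c "
from rig import bot
print(bot.hand_in())"
```

```text
the job is handed in; nothing more can be done
None
```

I pushed the carrier home against the end stop with the clip held open, then let the clip close on it and moved the arm clear. The job is handed in; the hand-in returned no verdict.

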